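# Dress the watchmaker's counter display

### The job

Dress the display on the blue mat: put the orange-edged watch case in the middle of the round walnut plinth and the cream block with the steel wristwatch centred on top of that case, stand the copper alarm clock in the middle of the square marble plinth, and stand the green clock carton on the mat, in the middle, halfway between the two plinths. Everything stands upright, nothing gets knocked over, and the blue-edged case and the black loupe stay where they are.

Things in the scene. Friction and masses are not known exactly. Their poses are not given: they have to be found in the camera images.
- mat: Dark blue flat display mat, 100 x 360 mm, 1 mm thin and look only: things set on it rest at bench height (z = 0). Fixed. Origin: its centre; y along its length, z up. The two plinths stand on its long centre line, 140 mm either side of its centre, either one at either end, so its centre is the point halfway between them.
- walnut: Round dark-brown wooden plinth, 90 mm diameter, 20 mm high, fixed. Origin: centre of its underside on the bench; top 20 mm above it.
- marble: Square pale marble plinth, 78 x 78 mm, 20 mm high, fixed. Origin: centre of its underside on the bench; top 20 mm above it.
- orange_case: octagonal black watch case with flat top, 56 mm across its flats, 36 mm high, its upper 8 mm and the edge of its top bright orange. Origin: centre of its underside; x and y axes square to flats (the flats face every 45 deg), z up. Loose, about 0.12 kg.
- watch_block: Cream display block 52 (x) x 42 (y) x 28 mm high with a steel wristwatch on top (round head of 36 mm diameter, white dial, to 37 mm above the underside; steel strap along x). Grip it across the flat y sides, 42 mm. Origin: centre of its underside; z up. Loose, about 0.10 kg. Which way it is turned does not matter.
- clock: Copper round alarm clock on a foot 44 (x) x 56 (y) x 12 mm: drum of 76 mm diameter, 40 mm deep along x, its axis 48 mm above the underside, top at 86 mm; white dial at +x. Grip across dial and back, 40 mm, about 64 mm above the underside (lower, the gripper meets its top). Origin: centre of the foot's underside; z up. Loose, about 0.22 kg. May face any way.
- carton: Green and white closed clock carton, 50 (x) x 74 (y) x 76 mm high. Grip it across x, 50 mm. Origin: centre of its underside; z up. Loose, about 0.16 kg. Which way it is turned does not matter.
- blue_case: octagonal black watch case with flat top, 56 mm across its flats, 36 mm high, its upper 8 mm and the edge of its top bright blue. Origin: centre of its underside; x and y axes square to flats (the flats face every 45 deg), z up. Loose, not part of the display: leave it where it is.
- loupe: Black cone-shaped watchmaker's loupe with a brass band at its foot, 38 mm diameter at the foot, 32 mm high. Origin: centre of its underside. Loose; leave it where it is.

How it is judged:
At the end, for the whole second after the job is handed in: Upright, released, at rest on their supports: orange case within 12 mm of the walnut plinth's centre, block within 10 mm of the case's centre, clock within 12 mm of the marble plinth's, carton on the bench within 15 mm of the mat's; blue case and loupe within 20 mm of their starts (horizontal distance between orange_case and walnut below 0.012 m and z of orange_case in the frame of walnut between 0.015 and 0.025 m and angle between each of orange_case, watch_block, clock, carton's own z axis and vertical below 0.12 rad and linear speed of each of orange_case, watch_block, clock, carton below 0.02 m/s and angular speed of each of orange_case, watch_block, clock, carton below 0.2 rad/s and horizontal distance between watch_block and orange_case below 0.01 m and z of watch_block in the frame of orange_case between 0.031 and 0.041 m and horizontal distance between clock and marble below 0.012 m and z of clock in the frame of marble between 0.015 and 0.025 m and horizontal distance between carton and mat below 0.015 m and z of carton in the frame of mat between -0.005 and 0.005 m and distance of each of blue_case, loupe from where it was at the start of the episode below 0.02 m); the robot touches nothing.
It fails at once if one of the display pieces, the blue-edged case or the loupe is knocked over (angle between any of orange_case, watch_block, clock, carton, blue_case, loupe's own z axis and vertical above 0.7 rad).
It fails at once if the blue-edged case or the loupe is moved more than 30 mm (distance of any of blue_case, loupe from where it was at the start of the episode above 0.03 m).
It also fails if it takes over 99 s, if anything falls off the work surface, if the arm or the gripper's body presses on something with over 40 N, if the wrist force passes 120 N, or if a joint passes its speed limit or range.

### The arm

A 6-joint arm with a two-finger parallel gripper is mounted at the origin on the work surface. World frame = base frame: x ahead of the robot, y to its left, z up, the work surface at z = 0. Lengths are in m, angles in rad, forces in N, time in s.
With the tool pointing down it reaches from about 0.375 to 0.9 m from the base axis. Payload 3.1 kg.
Tool frame: the origin (TCP) lies on the centre line of the jaws, within the pads' length; the fingertips stand 8 mm ahead of it and the grasp point (between the pads) lies 11 mm behind it; z points along the fingers, y is the line along which they close (so a half turn about z gives the same grasp; the last joint's range is limited). The gripper opens to 87 mm and grips with 3 to 60 N. Pads are 19 mm wide; open, the fingers measure 117 mm over their backs; the gripper's body (75 mm by 190 mm) begins 51 mm behind the grasp point.
Start: joints at [0.956, 0.527, 1.433, -0, 1.181, -0.178], TCP at [0.264, 0.566, 0.231] pointing down, gripper open.
Joint ranges: [-3.08, 3.08], [-0.75, 2.2], [0.22, 2.44], [-1.43, 4.57], [0, 2.65], [-2.85, 2.85]. Speed limits (rad/s): [2.79, 2.79, 3.14, 3.14, 3.14, 3.14].

### API

Orientations are given as a unit quaternion [x, y, z, w].
In Python, from rig import robot gives the robot as it stands. The module is installed in compiled form; this text tells all that it offers.
- The arm moves only by the tool send_rows, never from a script. Its argument "increments" is one flat list of numbers, 7 for each row, row after row: the turn, a rotation vector about the world's x, y, z in rad, then the shift along the world's x, y, z in cm, then the opening, from 0 (shut) to 1 (fully open). A call has 1 to 20 rows; each row shifts and turns the commanded pose from where the row before left it; what a row does not reach is not made up. A row lasts 1/12 s, in which the tool goes at most 41.7 mm and 7.16 degrees, less where a joint would pass 70% of its speed; a pose out of reach is approached as far as the arm can. A call is refused whole if a number of a shift passes 4.17 or a number of a turn 0.125, either way. A call with a gripper value outside its range is refused whole. The fingers move at their own pace and stop on an object; "newtons" is the grip in N (left out, the last holds). Time passes only in rows, so rows that do not move let the fingers close. It gives the time, the measured TCP pose, the force, the opening and the grip force at its end, in the units of the state.
- robot.get_obs(): the state, without advancing time (a new reading comes with each control period).
- robot.camera(name): name is "side" or "top"; returns a dict with "image" (480x640x3 uint8, red, green, blue), "range_z" (480x640 float32, m along the optical axis (not along the pixel's ray), 0 where there is no reading), "fx", "fy", "cx", "cy" (pixels), "dist_coeffs" ([k1, k2, p1, p2, k3] as OpenCV has them; the pictures are not rectified), "R" (3x3) and "t" (3): a world point X has camera coordinates R X + t. Camera axes: x right, y down, z forward; pixel columns grow to the right and rows downward; lengths in m; the calibration is good to about 2 mm. A picture is of the moment at which its call begins.
- robot.hand_in(): hands the job in; it is judged then, once.
The state is a dict: "time": time; "q": joint angles; "joint_velocities": joint speeds; "joint_torque": joint torques, N m; "position": TCP position; "tool_rot": TCP orientation; "ft_force": force on the tool from outside, world axes, zero at the start; "moment": the same for the moment, N m; "grip_width": finger opening in m; "grip_force": force on a finger pad.
Only numpy, scipy, OpenCV 4.12 (cv2) and the standard library are available. Lean on these libraries where they do the work, as an engineer would, in place of code of your own. Each camera call takes 0.05 s, during which the arm holds its last target. There are 200 camera calls.

## Working session

There is one attempt and no reset: what is moved stays moved. The work goes in short steps, Python scripts to look and compute and a tool call to move; the robot and the scene stay as the last step left them, time stands still between calls to the robot, and variables do not carry over. Pictures are saved under pics/ and viewed, at most 14 in all, crops included, and the job is handed in when it is done.

Besides the shell and the picture viewer there is one more tool, called after "Call:" as name(argument=value, ...) on one line, values as JSON. send_rows: Moves the arm, as the interface text tells. Its arguments: {"type":"object","properties":{"increments":{"type":"array"},"newtons":{"type":"number"}},"required":["increments"]}

```bash
mkdir -p pics
cat > h.py <<'E'
import numpy as np, cv2
from rig import robot
def cam(n):
    c=robot.camera(n); c['K']=np.array([[c['fx'],0,c['cx']],[0,c['fy'],c['cy']],[0,0,1]]); c['d']=np.array(c['dist_coeffs'],float)
    c['R']=np.array(c['R']);c['t']=np.array(c['t']);return c
def save(c,n): cv2.imwrite('pics/'+n+'.png',c['image'][:,:,::-1])
def ray(c,uv,z):
    p=cv2.undistortPoints(np.array(uv,float).reshape(-1,1,2),c['K'],c['d']).reshape(-1,2)
    d=np.c_[p,np.ones(len(p))]@c['R']; o=-c['R'].T@c['t']
    return o+d*((z-o[2])/d[:,2])[:,None]
def cloud(c):
    v,u=np.mgrid[:480,:640]
    p=cv2.undistortPoints(np.c_[u.ravel(),v.ravel()].astype(float).reshape(-1,1,2),c['K'],c['d']).reshape(-1,2)
    z=c['range_z'].ravel()
    P=(np.c_[p,np.ones(len(p))]*z[:,None]-c['t'])@c['R']
    P[z==0]=np.nan
    return P.reshape(480,640,3)
E
python3 - <<'E'
from h import *
for n in('top','side'):
    c=cam(n);save(c,n+'0');print(n,c['R'].round(3).tolist(),-c['R'].T@c['t'],c['fx'])
o=robot.get_obs();print(o)
E
```

```text
top [[-0.072, -0.997, -0.003], [-0.975, 0.071, -0.211], [0.211, -0.013, -0.977]] [0.30147289 0.02144397 1.14580149] 593.5457667471885
side [[0.949, -0.315, -0.004], [-0.169, -0.498, -0.851], [0.266, 0.808, -0.526]] [ 0.31371924 -0.61648066  0.44892214] 453.52789402966727
{'time': 0.1, 'q': array([ 9.55498733e-01,  5.28352533e-01,  1.43375750e+00,  1.12801735e-05,
        1.18139413e+00, -1.78478062e-01]), 'joint_velocities': array([ 0.00056175, -0.000546  , -0.00184643,  0.00104252,  0.0010449 ,
        0.0009499 ]), 'joint_torque': array([-3.39711851e-04, -4.40982771e+01, -1.77151501e+01,  6.35184674e-02,
        5.33629116e-02, -5.61809202e-05]), 'position': array([0.2639998 , 0.56580891, 0.22968747]), 'tool_rot': array([ 2.16679438e-01,  9.76242341e-01, -8.79444399e-04, -3.74256530e-04]), 'ft_force': array([ 0.07016538, -0.95351873,  0.33124857]), 'moment': array([ 0.01678797,  0.00310794, -0.01880377]), 'grip_force': 0.0, 'grip_width': 0.08723630516642143}
```

View pics/top0.png

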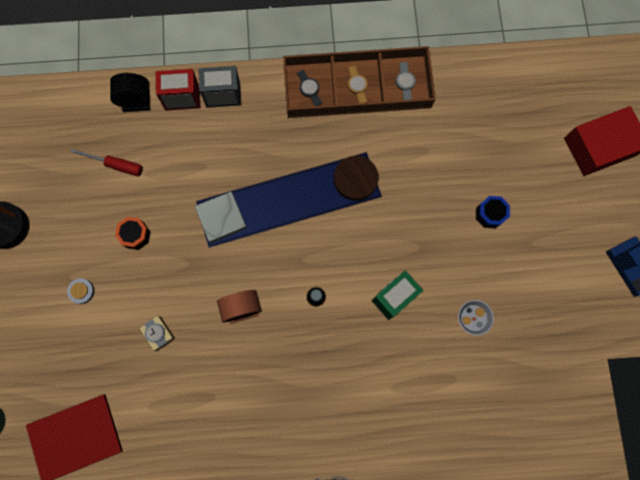

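View pics/side0.png

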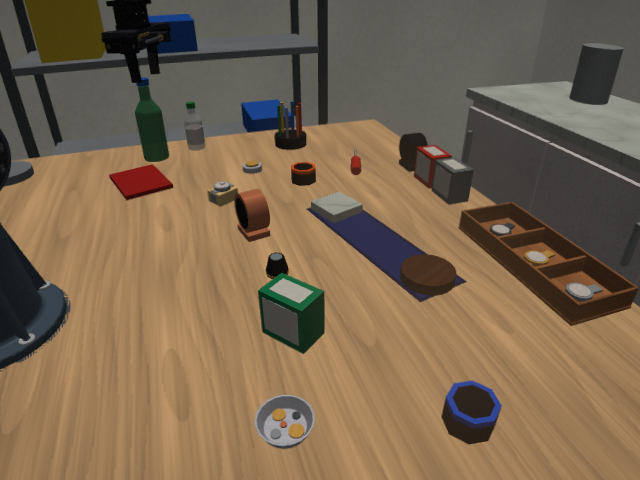

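The top view shows marble (221,217), walnut (356,178), orange case (132,232), block (156,332), clock (239,305), loupe (316,296), carton (397,294) and blue case (493,211). The side view agrees with this.

```bash
cat > meas.py <<'E'
from h import *
c=cam('top');P=cloud(c);im=c['image'];hsv=cv2.cvtColor(im,cv2.COLOR_RGB2HSV)
def show(nm,uv,z,r,zmin):
    # points by depth above zmin around pixel
    v,u=np.mgrid[:480,:640]
    m=(abs(u-uv[0])<r)&(abs(v-uv[1])<r)&(P[...,2]>zmin)&(P[...,2]<z+.02)
    k,l,st,ce=cv2.connectedComponentsWithStats(m.astype(np.uint8)); 
    if k<2: print(nm,'none');return
    i=1+st[1:,4].argmax(); m=l==i
    ct=max(cv2.findContours(m.astype(np.uint8),cv2.RETR_EXTERNAL,cv2.CHAIN_APPROX_NONE)[0],key=cv2.contourArea)
    w=ray(c,ct.reshape(-1,2),z)[:,:2]
    (a,b),(s1,s2),an=cv2.minAreaRect((w*1000).astype(np.float32))
    print(nm,'px',ce[i].round(1),'rect c',round(a,1),round(b,1),'size',round(s1,1),round(s2,1),'ang',round(an,1),'zmed',np.nanmedian(P[...,2][m]).round(4),'zmax',np.nanpercentile(P[...,2][m],95).round(4))
print('bench',np.nanmedian(P[400:440,200:500,2]))
show('orange',(132,232),.036,30,.029)
show('block',(156,332),.028,30,.02)
show('watch',(156,332),.037,30,.033)
show('clock',(239,305),.086,40,.06)
show('carton',(397,294),.076,45,.068)
show('blue',(493,211),.036,30,.029)
show('loupe',(316,296),.032,25,.01)
show('marble',(221,217),.02,45,.012)
show('walnut',(356,178),.02,45,.012)
m=cv2.inRange(hsv,(110,90,20),(130,255,140)); m[:,:190]=0;m[:,390:]=0;m[:140]=0;m[260:]=0
ct=np.vstack(cv2.findContours(m,cv2.RETR_EXTERNAL,cv2.CHAIN_APPROX_NONE)[0]) 
w=ray(c,ct.reshape(-1,2),.001)[:,:2];print('mat',cv2.minAreaRect((w*1000).astype(np.float32)))
big=np.vstack([np.hstack([cv2.resize(im[a-32:a+32,b-40:b+40],(400,300),interpolation=2) for a,b in r]) for r in [((305,239),(332,156)),((294,397),(232,132))]])
cv2.imwrite('pics/crops.png',big[:,:,::-1])
# clock cross-section at heights
v,u=np.mgrid[:480,:640]
mm=(abs(u-239)<40)&(abs(v-305)<40)&(P[...,2]>.07)
Q=P[mm];print('clock upper mean',Q.mean(0).round(4)); r=cv2.minAreaRect((Q[:,:2]*1000).astype(np.float32));print(r)
E
python3 meas.py
```

```text
bench 0.0001541904287159954
orange px [130.3 231.4] rect c 582.3 345.2 size 58.0 56.7 ang 31.6 zmed 0.0361 zmax 0.0396
block px [155.5 332.5] rect c 387.2 302.5 size 54.4 43.0 ang 30.9 zmed 0.0319 zmax 0.0399
watch px [154.  332.1] rect c 386.9 302.8 size 36.2 35.4 ang 42.5 zmed 0.0373 zmax 0.0408
clock px [237.8 304.2] rect c 422.3 140.7 size 43.7 71.5 ang 11.8 zmed 0.0808 zmax 0.0872
carton px [398.5 292.8] rect c 422.7 -149.0 size 50.6 74.9 ang 36.6 zmed 0.076 zmax 0.0792
blue px [494.2 209.8] rect c 574.0 -355.9 size 57.8 58.1 ang 81.8 zmed 0.036 zmax 0.0396
loupe px [315.4 295.8] rect c 433.8 0.2 size 34.6 34.7 ang 40.8 zmed 0.0298 zmax 0.0356
marble px [219.7 216.2] rect c 604.0 175.1 size 80.3 77.5 ang 18.9 zmed 0.0198 zmax 0.0232
walnut px [355.4 176.6] rect c 666.0 -96.1 size 87.5 89.5 ang 85.3 zmed 0.0197 zmax 0.0235
mat ((635.44580078125, 38.715728759765625), (95.7231216430664, 355.0115966796875), 12.66379165649414)
clock upper mean [0.4229 0.1424 0.0811]
((423.22845458984375, 143.58204650878906), (41.1416130065918, 65.08915710449219), 12.231285095214844)
```

View pics/crops.png

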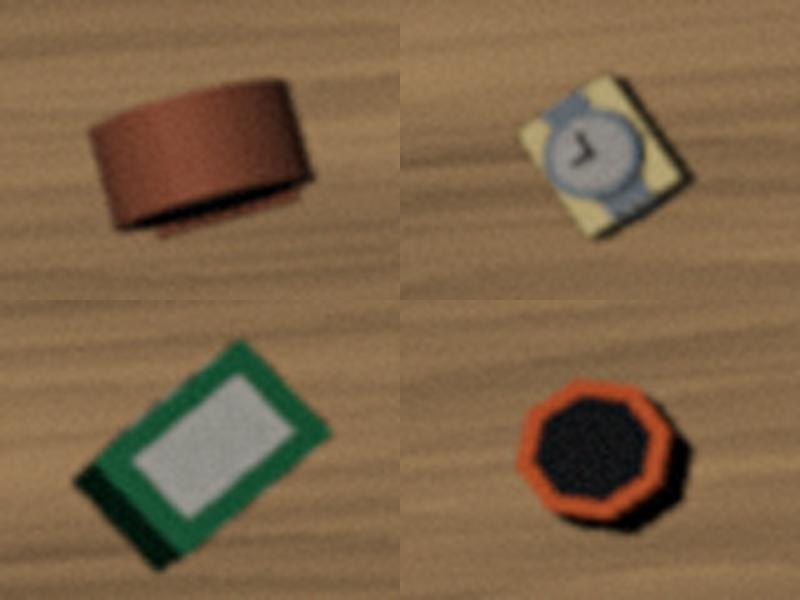

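Run:
```python
from h import *
c=cam('top');hsv=cv2.cvtColor(c['image'],cv2.COLOR_RGB2HSV)
m=cv2.inRange(hsv,(2,150,100),(18,255,255));m[:200]=0;m[265:]=0;m[:,:105]=0;m[:,160:]=0
ct=max(cv2.findContours(m,cv2.RETR_EXTERNAL,cv2.CHAIN_APPROX_NONE)[0],key=cv2.contourArea)
w=ray(c,ct.reshape(-1,2),.036)[:,:2]*1000
print(cv2.minAreaRect(w.astype(np.float32)))
for a in range(0,45,3):
    W=[np.ptp(w@[np.cos(t),np.sin(t)]) for t in np.radians(a+45*np.arange(4))]
    print(a,np.round(W,1),np.mean(W).round(2))
```

```text
((582.7371826171875, 346.0735778808594), (56.39399719238281, 56.818641662597656), 31.59874725341797)
0 [58.2 59.9 57.5 59.2] 58.7
3 [58.8 60.3 58.2 59.6] 59.22
6 [59.2 60.6 58.6 59.9] 59.59
9 [59.5 60.7 59.  60. ] 59.79
12 [59.6 60.6 59.1 59.9] 59.82
15 [59.5 60.4 59.1 59.8] 59.7
18 [59.3 60.  58.9 59.6] 59.47
21 [58.9 59.5 58.6 59.3] 59.07
24 [58.4 58.8 58.1 58.8] 58.51
27 [57.7 58.  57.6 58.2] 57.88
30 [56.8 57.3 57.1 57.5] 57.17
33 [56.7 56.7 56.8 57. ] 56.82
36 [57.5 57.  57.5 57.1] 57.29
39 [58.5 57.3 58.1 57.1] 57.77
42 [59.3 57.4 58.6 57.4] 58.18
```

Call:
send_rows(increments=[0, 0, 0.0, 3, -2.5, 0, 1, 0, 0, 0.0, 3, -2.5, 0, 1, 0, 0, 0.0, 3, -2.5, 0, 1, 0, 0, 0.0, 3, -2.5, 0, 1, 0, 0, 0.0, 3, -2.5, 0, 1, 0, 0, 0.0, 3, -2.5, 0, 1, 0, 0, 0.0, 3, -2.5, 0, 1, 0, 0, 0.0, 3, -2.5, 0, 1, 0, 0, 0.0, 3, -2.5, 0, 1, 0, 0, 0.0, 3, 0, 0, 1, 0, 0, 0, 0, 0, 0, 1])

```text
time: 1.12
position: [0.571, 0.3389, 0.2305]
tool_rot: [0.219, 0.976, 0.001, 0.003]
ft_force: [0.2, 0.3, 0.4]
grip_width: 0.0869
grip_force: 0.0
```

Call:
send_rows(increments=[0, 0, 0.116, 1.15, 0.7, -2.5, 1, 0, 0, 0.116, 0, 0, -2.5, 1, 0, 0, 0, 0, 0, -2.5, 1, 0, 0, 0, 0, 0, -2.5, 1, 0, 0, 0, 0, 0, -2.5, 1, 0, 0, 0, 0, 0, -2.5, 1, 0, 0, 0, 0, 0, -1.8, 1, 0, 0, 0, 0, 0, -1.0, 1, 0, 0, 0, 0, 0, -0.5, 1, 0, 0, 0, 0, 0, 0, 1, 0, 0, 0, 0, 0, 0, 1])

```text
time: 2.03
position: [0.5763, 0.3487, 0.0483]
tool_rot: [0.102, 0.995, 0.0, 0.001]
ft_force: [0.5, -0.3, 0.1]
grip_width: 0.0867
grip_force: 0.0
```

Call:
send_rows(increments=[0, 0, 0, 0.62, -0.3, 0, 1, 0, 0, 0, 0, 0, -1.2, 1, 0, 0, 0, 0, 0, -1.2, 1, 0, 0, 0, 0, 0, -1.1, 1, 0, 0, 0, 0, 0, 0, 1, 0, 0, 0, 0, 0, 0, 1])

```text
time: 2.53
position: [0.5808, 0.3448, 0.0108]
tool_rot: [0.102, 0.995, -0.001, -0.002]
ft_force: [0.0, 0.0, -0.4]
grip_width: 0.0872
grip_force: 0.0
```

Call:
send_rows(increments=[0, 0, 0, 0.1, 0.1, 0.2, 0.8, 0, 0, 0, 0, 0, 0, 0.7, 0, 0, 0, 0, 0, 0, 0.6, 0, 0, 0, 0, 0, 0, 0.5, 0, 0, 0, 0, 0, 0, 0.5, 0, 0, 0, 0, 0, 0, 0.4, 0, 0, 0, 0, 0, 0, 0.4, 0, 0, 0, 0, 0, 0, 0.4], newtons=20)

```text
time: 3.2
position: [0.5831, 0.3463, 0.0149]
tool_rot: [0.102, 0.995, 0.0, 0.0]
ft_force: [-0.4, -0.6, 1.2]
grip_width: 0.0555
grip_force: 20.0
```

Call:
send_rows(increments=[0, 0, 0, 0, 0, 1, 0.4, 0, 0, 0, 0, 0, 2, 0.4, 0, 0, 0, 0, 0, 2, 0.4, 0, 0, 0, 0.2, -1, 2, 0.4, 0, 0, 0, 0.5, -2.5, 1, 0.4, 0, 0, 0, 0.5, -2.5, 0, 0.4, 0, 0, 0, 0.5, -2.5, 0, 0.4, 0, 0, 0, 0.5, -2.5, 0, 0.4, 0, 0, 0, 0.5, -2.5, 0, 0.4, 0, 0, 0, 0.5, -2.5, 0, 0.4, 0, 0, 0, 0.5, -2.5, 0, 0.4, 0, 0, 0, 0.5, -2.5, 0, 0.4, 0, 0, 0, 0.5, -2.5, 0, 0.4, 0, 0, 0, 0.5, -2.5, 0, 0.4, 0, 0, 0, 0.5, -2.5, 0, 0.4, 0, 0, 0, 0.5, -2.5, 0, 0.4, 0, 0, 0, 0.5, -2.5, 0, 0.4, 0, 0, 0, 0.5, -2.5, 0, 0.4, 0, 0, 0, 0.5, -2.5, 0, 0.4, 0, 0, 0, 0.5, -2.5, 0, 0.4])

```text
time: 4.87
position: [0.665, -0.0649, 0.0949]
tool_rot: [0.102, 0.995, 0.0, -0.0]
ft_force: [-0.3, 0.7, -1.6]
grip_width: 0.0556
grip_force: 20.0
```

Call:
send_rows(increments=[0, 0, 0, 0.1, -2, 0, 0.4, 0, 0, 0, 0, -1.3, 0, 0.4, 0, 0, 0, 0, 0, 0, 0.4, 0, 0, 0, 0, 0, 0, 0.4])

```text
time: 5.2
position: [0.6656, -0.0967, 0.0946]
tool_rot: [0.103, 0.995, 0.0, -0.0]
ft_force: [0.4, -0.3, -0.8]
grip_width: 0.0561
grip_force: 20.0
```

Position is good; lower to TCP z about 0.036.

Call:
send_rows(increments=[0, 0, 0, 0.05, -0.05, -2, 0.4, 0, 0, 0, 0, 0, -1.8, 0.4, 0, 0, 0, 0, 0, -1.2, 0.4, 0, 0, 0, 0, 0, -0.5, 0.4, 0, 0, 0, 0, 0, -0.3, 0.4, 0, 0, 0, 0, 0, 0, 0.4, 0, 0, 0, 0, 0, 0, 0.4])

```text
time: 5.78
position: [0.6671, -0.0969, 0.0371]
tool_rot: [0.102, 0.995, -0.0, 0.001]
ft_force: [-0.0, -0.5, -1.0]
grip_width: 0.0558
grip_force: 20.0
```

Call:
send_rows(increments=[0, 0, 0, -0.05, 0, -0.2, 0.4, 0, 0, 0, 0, 0, -0.1, 0.4, 0, 0, 0, 0, 0, 0, 0.4, 0, 0, 0, 0, 0, 0, 0.75, 0, 0, 0, 0, 0, 0, 0.85, 0, 0, 0, 0, 0, 0, 0.95, 0, 0, 0, 0, 0, 0, 1, 0, 0, 0, 0, 0, 0, 1, 0, 0, 0, 0, 0, 1, 1, 0, 0, 0, 0, 0, 2, 1, 0, 0, 0, 0, 0, 3, 1, 0, 0, 0, 0, 0, 3, 1, 0, 0, 0, 0, 0, 3, 1, 0, 0, 0, 0, 0, 2, 1])

```text
time: 6.95
position: [0.6673, -0.0975, 0.1776]
tool_rot: [0.102, 0.995, -0.0, 0.002]
ft_force: [1.5, -0.6, 0.0]
grip_width: 0.0873
grip_force: 0.0
```

Call:
send_rows(increments=[0, 0, 0.062, -1.0, 1.43, 0, 1, 0, 0, 0.062, -2.0, 2.86, 0, 1, 0, 0, 0.062, -2.0, 2.86, 0, 1, 0, 0, 0.062, -2.0, 2.86, 0, 1, 0, 0, 0.062, -2.0, 2.86, 0, 1, 0, 0, 0.062, -2.0, 2.86, 0, 1, 0, 0, 0.062, -2.0, 2.86, 0, 1, 0, 0, 0.062, -2.0, 2.86, 0, 1, 0, 0, 0.062, -2.0, 2.86, 0, 1, 0, 0, 0.062, -2.0, 2.86, 0, 1, 0, 0, 0.062, -2.0, 2.86, 0, 1, 0, 0, 0.062, -2.0, 2.86, 0, 1, 0, 0, 0, -2.0, 2.86, 0, 1, 0, 0, 0, -2.0, 2.86, 0, 1, 0, 0, 0, -1.0, 1.43, 0, 1, 0, 0, 0, 0, 0, -2, 1, 0, 0, 0, 0, 0, -2, 1, 0, 0, 0, 0, 0, -2, 1, 0, 0, 0, 0, 0, -2, 1, 0, 0, 0, 0, 0, 0, 1])

```text
time: 8.62
position: [0.3843, 0.3024, 0.0914]
tool_rot: [-0.266, 0.964, -0.0, -0.003]
ft_force: [-1.1, -0.1, 0.1]
grip_width: 0.0867
grip_force: 0.0
```

Run:
```python
from h import *
c=cam('top');P=cloud(c);save(c,'top1')
v,u=np.mgrid[:480,:640]
m=(abs(u-356)<45)&(abs(v-178)<45)&(P[...,2]>.048)&(P[...,2]<.07)
k,l,st,ce=cv2.connectedComponentsWithStats(m.astype(np.uint8));i=1+st[1:,4].argmax()
ct=max(cv2.findContours((l==i).astype(np.uint8),0,1)[0],key=cv2.contourArea)
print(cv2.minAreaRect((ray(c,ct.reshape(-1,2),.056)[:,:2]*1000).astype(np.float32)),np.nanmedian(P[...,2][l==i]))
print(robot.get_obs()['position'],robot.get_obs()['tool_rot'])
```

```text
((666.0441284179688, -96.18412780761719), (55.884395599365234, 58.66814041137695), 84.57807159423828) 0.05618992119332479
[0.38504815 0.30277877 0.09277707] [-2.66381169e-01  9.63866179e-01 -3.01545518e-04 -1.72344852e-03]
```

Call:
send_rows(increments=[0, 0, 0, 0.2, 0, -1.5, 1, 0, 0, 0, 0, 0, -2, 1, 0, 0, 0, 0, 0, -2, 1, 0, 0, 0, 0, 0, -1.5, 1, 0, 0, 0, 0, 0, -0.7, 1, 0, 0, 0, 0, 0, -0.2, 1, 0, 0, 0, 0, 0, 0, 1, 0, 0, 0, 0, 0, 0, 1])

```text
time: 9.33
position: [0.3889, 0.3036, 0.0156]
tool_rot: [-0.266, 0.964, 0.0, 0.001]
ft_force: [0.4, -0.0, 0.2]
grip_width: 0.0872
grip_force: 0.0
```

Call:
send_rows(increments=[0, 0, 0, -0.15, -0.1, -0.3, 0.8, 0, 0, 0, 0, 0, 0, 0.7, 0, 0, 0, 0, 0, 0, 0.6, 0, 0, 0, 0, 0, 0, 0.5, 0, 0, 0, 0, 0, 0, 0.4, 0, 0, 0, 0, 0, 0, 0.3, 0, 0, 0, 0, 0, 0, 0.3, 0, 0, 0, 0, 0, 0, 0.3, 0, 0, 0, 0, 0, 0, 0.3], newtons=20)

```text
time: 10.08
position: [0.3866, 0.3023, 0.0116]
tool_rot: [-0.266, 0.964, 0.0, 0.0]
ft_force: [-0.3, 0.2, 0.6]
grip_width: 0.0421
grip_force: 20.0
```

Call:
send_rows(increments=[0, 0, 0, 0, 0, 1, 0.3, 0, 0, 0, 0, 0, 2, 0.3, 0, 0, 0, 0, 0, 2.5, 0.3, 0, 0, 0, 0, 0, 2.5, 0.3, 0, 0, 0, 0, 0, 2.5, 0.3, 0, 0, 0, 0.9, -1.3, 1.5, 0.3, 0, 0, 0, 1.5, -2.145, 0, 0.3, 0, 0, 0, 1.5, -2.145, 0, 0.3, 0, 0, 0, 1.5, -2.145, 0, 0.3, 0, 0, 0, 1.5, -2.145, 0, 0.3, 0, 0, 0, 1.5, -2.145, 0, 0.3, 0, 0, 0, 1.5, -2.145, 0, 0.3, 0, 0, 0, 1.5, -2.145, 0, 0.3, 0, 0, 0, 1.5, -2.145, 0, 0.3, 0, 0, 0, 1.5, -2.145, 0, 0.3, 0, 0, 0, 1.5, -2.145, 0, 0.3, 0, 0, 0, 1.5, -2.145, 0, 0.3, 0, 0, 0, 1.5, -2.145, 0, 0.3, 0, 0, 0, 1.5, -2.145, 0, 0.3, 0, 0, 0, 1.5, -2.145, 0, 0.3])

```text
time: 11.75
position: [0.6055, -0.0122, 0.132]
tool_rot: [-0.266, 0.964, 0.0, -0.0]
ft_force: [-0.1, 0.6, -1.1]
grip_width: 0.042
grip_force: 20.0
```

Call:
send_rows(increments=[0, 0, 0, 1.5, -2.145, 0, 0.3, 0, 0, 0, 1.5, -2.145, 0, 0.3, 0, 0, 0, 1.5, -2.145, 0, 0.3, 0, 0, 0, 1, -1.4, 0, 0.3, 0, 0, 0, 0.5, -0.7, 0, 0.3, 0, 0, 0, 0, 0, 0, 0.3, 0, 0, 0, 0, 0, 0, 0.3])

```text
time: 12.33
position: [0.6645, -0.0958, 0.1314]
tool_rot: [-0.266, 0.964, 0.001, -0.001]
ft_force: [-0.5, 0.5, -0.3]
grip_width: 0.0417
grip_force: 20.0
```

Call:
send_rows(increments=[0, 0, 0, 0.1, 0, -2, 0.3, 0, 0, 0, 0, 0, -2, 0.3, 0, 0, 0, 0, 0, -1.3, 0.3, 0, 0, 0, 0, 0, -0.6, 0.3, 0, 0, 0, 0, 0, -0.2, 0.3, 0, 0, 0, 0, 0, 0, 0.3, 0, 0, 0, 0, 0, 0, 0.3])

```text
time: 12.92
position: [0.6671, -0.0963, 0.0713]
tool_rot: [-0.267, 0.964, -0.0, 0.001]
ft_force: [0.8, -0.4, -1.3]
grip_width: 0.0416
grip_force: 20.0
```

Call:
send_rows(increments=[0, 0, 0, -0.1, 0, -0.2, 0.3, 0, 0, 0, 0, 0, -0.1, 0.3, 0, 0, 0, 0, 0, 0, 0.3, 0, 0, 0, 0, 0, 0, 0.3])

```text
time: 13.25
position: [0.6657, -0.0966, 0.0679]
tool_rot: [-0.266, 0.964, -0.0, 0.0]
ft_force: [0.4, 0.3, -0.8]
grip_width: 0.0421
grip_force: 20.0
```

Call:
send_rows(increments=[0, 0, 0, 0, 0, 0, 0.6, 0, 0, 0, 0, 0, 0, 0.7, 0, 0, 0, 0, 0, 0, 0.8, 0, 0, 0, 0, 0, 0, 1, 0, 0, 0, 0, 0, 0, 1, 0, 0, 0, 0, 0, 1, 1, 0, 0, 0, 0, 0, 2, 1, 0, 0, 0, 0, 0, 3, 1, 0, 0, 0, 0, 0, 3, 1, 0, 0, 0, 0, 0, 3, 1, 0, 0, -0.1, -1.2, -0.2, 1, 1, 0, 0, -0.1, -2, -0.4, 0, 1, 0, 0, -0.1, -2, -0.4, 0, 1, 0, 0, -0.1, -2, -0.4, 0, 1, 0, 0, -0.1, -2, -0.4, 0, 1, 0, 0, -0.1, -2, -0.4, 0, 1, 0, 0, -0.1, -2, -0.4, 0, 1, 0, 0, -0.1, -2, -0.4, 0, 1, 0, 0, -0.1, -2, -0.4, 0, 1, 0, 0, -0.1, -2, -0.4, 0, 1])

```text
time: 14.92
position: [0.4728, -0.1346, 0.1984]
tool_rot: [0.231, 0.973, -0.0, 0.001]
ft_force: [0.7, 0.2, -0.1]
grip_width: 0.087
grip_force: 0.0
```

Call:
send_rows(increments=[0, 0, -0.1, -2, -0.4, 0, 1, 0, 0, -0.1, -2, -0.4, 0, 1, 0, 0, -0.1, -1, -0.4, 0, 1, 0, 0, -0.1, 0, 0, 0, 1, 0, 0, -0.071, 0, 0, 0, 1, 0, 0, 0, 0, 0, 0, 1, 0, 0, 0, 0, 0, 0, 1])

```text
time: 15.5
position: [0.4238, -0.1466, 0.1982]
tool_rot: [0.448, 0.894, -0.0, 0.001]
ft_force: [-0.0, -0.2, -0.1]
grip_width: 0.0868
grip_force: 0.0
```

```bash
python3 meas.py | egrep 'walnut|carton|clock|loupe|blue'
python3 - <<'E'
from h import *
c=cam('side');save(c,'side1');c=cam('top');P=cloud(c)
v,u=np.mgrid[:480,:640]
m=(abs(u-356)<45)&(abs(v-178)<45)&(P[...,2]>.076)&(P[...,2]<.11)
k,l,st,ce=cv2.connectedComponentsWithStats(m.astype(np.uint8));i=1+st[1:,4].argmax()
ct=max(cv2.findContours((l==i).astype(np.uint8),0,1)[0],key=cv2.contourArea)
print(cv2.minAreaRect((ray(c,ct.reshape(-1,2),.084)[:,:2]*1000).astype(np.float32)),np.nanmedian(P[...,2][l==i]))
E
```

```text
clock px [242.8 300.7] rect c 423.3 138.2 size 42.3 65.9 ang 10.0 zmed 0.082 zmax 0.0872
carton none
blue px [494.1 209.8] rect c 573.9 -356.0 size 57.8 58.4 ang 82.4 zmed 0.036 zmax 0.0397
loupe px [315.4 295.9] rect c 433.3 0.4 size 35.1 34.3 ang 71.8 zmed 0.0296 zmax 0.0347
walnut px [354.8 183.6] rect c 661.8 -96.5 size 85.4 88.8 ang 1.0 zmed 0.0198 zmax 0.0303
clock upper mean [0.3416 0.0705 0.7292]
((664.6339111328125, -94.03472900390625), (54.06306838989258, 43.245399475097656), 30.67671012878418) 0.08794539638711972
```

View pics/side1.png

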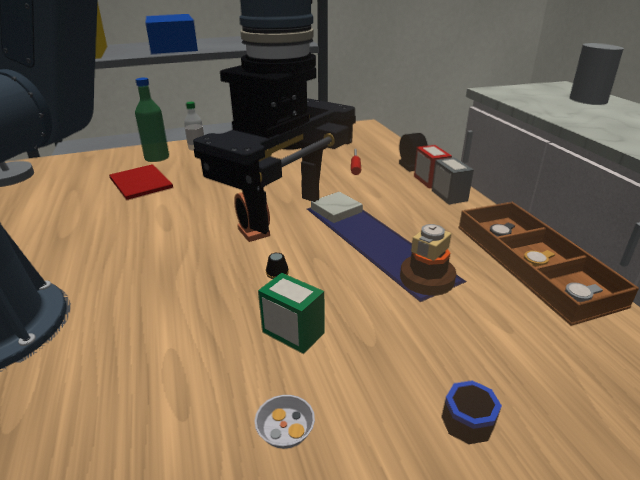

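The side view shows the stack standing centred on the walnut plinth at (430,255). The carton (292,312) and loupe (277,265) have not moved.

Call:
send_rows(increments=[0, 0, 0, -0.1, -0.25, -1.5, 1, 0, 0, 0, 0, 0, -2.5, 1, 0, 0, 0, 0, 0, -2.5, 1, 0, 0, 0, 0, 0, -2.5, 1, 0, 0, 0, 0, 0, -2.5, 1, 0, 0, 0, 0, 0, -2, 1, 0, 0, 0, 0, 0, -1.2, 1, 0, 0, 0, 0, 0, -0.5, 1, 0, 0, 0, 0, 0, 0, 1, 0, 0, 0, 0, 0, 0, 1])

```text
time: 16.48
position: [0.4229, -0.1491, 0.0457]
tool_rot: [0.449, 0.894, -0.0, 0.0]
ft_force: [1.0, -0.6, -0.2]
grip_width: 0.0867
grip_force: 0.0
```

Call:
send_rows(increments=[0, 0, 0, 0, 0, 0, 0.8, 0, 0, 0, 0, 0, 0, 0.7, 0, 0, 0, 0, 0, 0, 0.6, 0, 0, 0, 0, 0, 0, 0.5, 0, 0, 0, 0, 0, 0, 0.4, 0, 0, 0, 0, 0, 0, 0.4, 0, 0, 0, 0, 0, 0, 0.4, 0, 0, 0, 0, 0, 0, 0.4], newtons=25)

```text
time: 17.15
position: [0.4226, -0.149, 0.0457]
tool_rot: [0.449, 0.893, -0.0, 0.0]
ft_force: [-0.3, -0.5, 2.8]
grip_width: 0.0496
grip_force: 25.0
```

Call:
send_rows(increments=[0, 0, 0, 0, 0, 1, 0.4, 0, 0, 0, 0, 0, 1.5, 0.4, 0, 0, 0, 0, 0, 2, 0.4, 0, 0, 0, 0.5, 0.4, 1.5, 0.4, 0, 0, 0, 1.25, 1.1, 0, 0.4, 0, 0, 0, 1.5, 1.33, 0, 0.4, 0, 0, 0, 1.5, 1.33, 0, 0.4, 0, 0, 0, 1.5, 1.33, 0, 0.4, 0, 0, 0, 1.5, 1.33, 0, 0.4, 0, 0, 0, 1.5, 1.33, 0, 0.4, 0, 0, 0, 1.5, 1.33, 0, 0.4, 0, 0, 0, 1.5, 1.33, 0, 0.4, 0, 0, 0, 1.5, 1.33, 0, 0.4, 0, 0, 0, 1.5, 1.33, 0, 0.4, 0, 0, 0, 1.5, 1.33, 0, 0.4, 0, 0, 0, 1.5, 1.33, 0, 0.4, 0, 0, 0, 1.5, 1.33, 0, 0.4, 0, 0, 0, 1.5, 1.33, 0, 0.4, 0, 0, 0, 1, 0.89, 0, 0.4, 0, 0, 0, 0.5, 0.45, 0, 0.4])

```text
time: 18.82
position: [0.6508, 0.0538, 0.1048]
tool_rot: [0.449, 0.894, 0.0, -0.0]
ft_force: [0.2, -0.4, -2.5]
grip_width: 0.05
grip_force: 25.0
```

Call:
send_rows(increments=[0, 0, 0, 0, 0, 0, 0.4, 0, 0, 0, 0, 0, -1.5, 0.4, 0, 0, 0, 0, 0, -2, 0.4, 0, 0, 0, 0, 0, -1.5, 0.4, 0, 0, 0, 0, 0, -0.6, 0.4, 0, 0, 0, 0, 0, 0, 0.4, 0, 0, 0, 0, 0, 0, 0.4])

```text
time: 19.4
position: [0.6495, 0.0519, 0.0495]
tool_rot: [0.449, 0.893, -0.0, -0.0]
ft_force: [-0.1, -0.8, -2.0]
grip_width: 0.0497
grip_force: 25.0
```

Call:
send_rows(increments=[0, 0, 0, -0.7, -0.65, 0, 0.4, 0, 0, 0, -0.7, -0.65, 0, 0.4, 0, 0, 0, 0, 0, 0, 0.4, 0, 0, 0, 0, 0, -0.25, 0.4, 0, 0, 0, 0, 0, 0, 0.4, 0, 0, 0, 0, 0, 0, 0.4])

```text
time: 19.9
position: [0.6363, 0.0394, 0.0472]
tool_rot: [0.449, 0.893, 0.0, 0.0]
ft_force: [-1.1, -0.3, -1.3]
grip_width: 0.0499
grip_force: 25.0
```

Call:
send_rows(increments=[0, 0, 0, -0.1, 0, -0.15, 0.4, 0, 0, 0, 0, 0, 0, 0.4, 0, 0, 0, 0, 0, 0, 0.65, 0, 0, 0, 0, 0, 0, 0.75, 0, 0, 0, 0, 0, 0, 0.9, 0, 0, 0, 0, 0, 0, 1, 0, 0, 0, 0, 0, 0, 1, 0, 0, 0, 0, 0, 1, 1, 0, 0, 0, 0, 0, 2, 1, 0, 0, 0, 0, 0, 3, 1, 0, 0, 0, 0, 0, 3.5, 1, 0, 0, 0, 0, 0, 3.5, 1, 0, 0, 0, 0, 0, 2, 1, 0, 0, -0.1, -2, 1, 0, 1, 0, 0, -0.1, -3, 1.4, 0, 1, 0, 0, -0.1, -3, 1.4, 0, 1, 0, 0, -0.13, -3, 1.4, 0, 1])

```text
refused, turn out of range in row 17
```

Call:
send_rows(increments=[0, 0, 0, -0.1, 0, -0.15, 0.4, 0, 0, 0, 0, 0, 0, 0.4, 0, 0, 0, 0, 0, 0, 0.65, 0, 0, 0, 0, 0, 0, 0.75, 0, 0, 0, 0, 0, 0, 0.9, 0, 0, 0, 0, 0, 0, 1, 0, 0, 0, 0, 0, 0, 1, 0, 0, 0, 0, 0, 1, 1, 0, 0, 0, 0, 0, 2, 1, 0, 0, 0, 0, 0, 3, 1, 0, 0, 0, 0, 0, 3.5, 1, 0, 0, 0, 0, 0, 3.5, 1, 0, 0, 0, 0, 0, 2, 1, 0, 0, -0.1, -2, 1, 0, 1, 0, 0, -0.1, -3, 1.4, 0, 1, 0, 0, -0.1, -3, 1.4, 0, 1, 0, 0, -0.12, -3, 1.4, 0, 1])

```text
time: 21.32
position: [0.5238, 0.0917, 0.1965]
tool_rot: [0.628, 0.778, 0.0, 0.0]
ft_force: [0.2, 0.3, -0.5]
grip_width: 0.0868
grip_force: 0.0
```

Call:
send_rows(increments=[0, 0, -0.01, -3, 1.4, 0, 1, 0, 0, 0, -3, 1.4, 0, 1, 0, 0, 0, -3, 1.4, 0, 1, 0, 0, 0, -1.2, 0.9, 0, 1, 0, 0, 0, 0, 0, 0, 1, 0, 0, 0, 0, 0, 0, 1])

```text
time: 21.82
position: [0.4242, 0.1427, 0.1964]
tool_rot: [0.629, 0.777, 0.001, 0.001]
ft_force: [0.7, 0.4, 0.4]
grip_width: 0.0869
grip_force: 0.0
```

Run:
```python
from h import *
c=cam('top');save(c,'top2');P=cloud(c)
v,u=np.mgrid[:480,:640]
m=(abs(u-290)<45)&(abs(v-190)<50)&(P[...,2]>.068)&(P[...,2]<.09)
k,l,st,ce=cv2.connectedComponentsWithStats(m.astype(np.uint8));i=1+st[1:,4].argmax()
ct=max(cv2.findContours((l==i).astype(np.uint8),0,1)[0],key=cv2.contourArea)
print(cv2.minAreaRect((ray(c,ct.reshape(-1,2),.076)[:,:2]*1000).astype(np.float32)),np.nanmedian(P[...,2][l==i]))
```

```text
((634.7782592773438, 38.7491455078125), (52.235904693603516, 75.09033966064453), 36.65150833129883) 0.07587909793532854
```

View pics/top2.png

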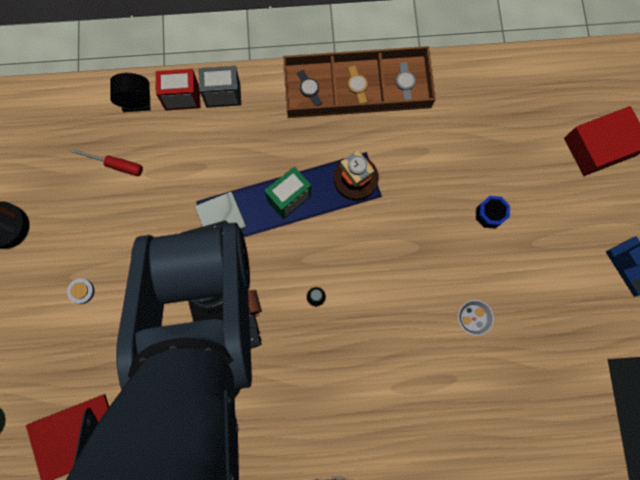

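The top view shows the carton at (288,191) on the mat's centre and the stack at (356,172). The loupe and blue case are unmoved, and the gripper is over the clock.

Call:
send_rows(increments=[0, 0, 0, -0.1, 0, -1.5, 1, 0, 0, 0, 0, 0, -2.5, 1, 0, 0, 0, 0, 0, -2.5, 1, 0, 0, 0, 0, 0, -2.5, 1, 0, 0, 0, 0, 0, -2, 1, 0, 0, 0, 0, 0, -1.5, 1, 0, 0, 0, 0, 0, -1, 1, 0, 0, 0, 0, 0, -0.5, 1, 0, 0, 0, 0, 0, 0, 1, 0, 0, 0, 0, 0, 0, 1])

```text
time: 22.7
position: [0.4235, 0.142, 0.0554]
tool_rot: [0.63, 0.777, 0.0, 0.0]
ft_force: [0.4, 0.2, 0.7]
grip_width: 0.0868
grip_force: 0.0
```

Call:
send_rows(increments=[0, 0, 0, 0, 0, 0, 0.8, 0, 0, 0, 0, 0, 0, 0.7, 0, 0, 0, 0, 0, 0, 0.6, 0, 0, 0, 0, 0, 0, 0.5, 0, 0, 0, 0, 0, 0, 0.4, 0, 0, 0, 0, 0, 0, 0.3, 0, 0, 0, 0, 0, 0, 0.3, 0, 0, 0, 0, 0, 0, 0.3, 0, 0, 0, 0, 0, 0, 0.3], newtons=30)

```text
time: 23.45
position: [0.4228, 0.1424, 0.0556]
tool_rot: [0.629, 0.777, 0.001, 0.001]
ft_force: [0.4, -0.3, 0.1]
grip_width: 0.0398
grip_force: 29.9
```

Call:
send_rows(increments=[0, 0, 0, 0, 0, 1, 0.3, 0, 0, 0, 0, 0, 1.5, 0.3, 0, 0, 0, 0, 0, 1.5, 0.3, 0, 0, 0, 0, 0, 1, 0.3, 0, 0, 0, 0.75, 0.15, 0, 0.3, 0, 0, 0, 1.5, 0.27, 0, 0.3, 0, 0, 0, 1.5, 0.27, 0, 0.3, 0, 0, 0, 1.5, 0.27, 0, 0.3, 0, 0, 0, 1.5, 0.27, 0, 0.3, 0, 0, 0, 1.5, 0.27, 0, 0.3, 0, 0, 0, 1.5, 0.27, 0, 0.3, 0, 0, 0, 1.5, 0.27, 0, 0.3, 0, 0, 0, 1.5, 0.27, 0, 0.3, 0, 0, 0, 1.5, 0.27, 0, 0.3, 0, 0, 0, 1.5, 0.27, 0, 0.3, 0, 0, 0, 1.5, 0.27, 0, 0.3, 0, 0, 0, 0.8, 0.2, 0, 0.3, 0, 0, 0, 0, 0, 0, 0.3, 0, 0, 0, 0, 0, 0, 0.3])

```text
time: 25.03
position: [0.6017, 0.1755, 0.1044]
tool_rot: [0.629, 0.777, -0.001, -0.001]
ft_force: [0.3, -0.2, -1.8]
grip_width: 0.0395
grip_force: 29.9
```

Run:
```python
from h import *
c=cam('side');cv2.imwrite('pics/side2.png',cv2.resize(c['image'][100:340,180:500,::-1],(640,480)))
```

```text
(no output)
```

View pics/side2.png

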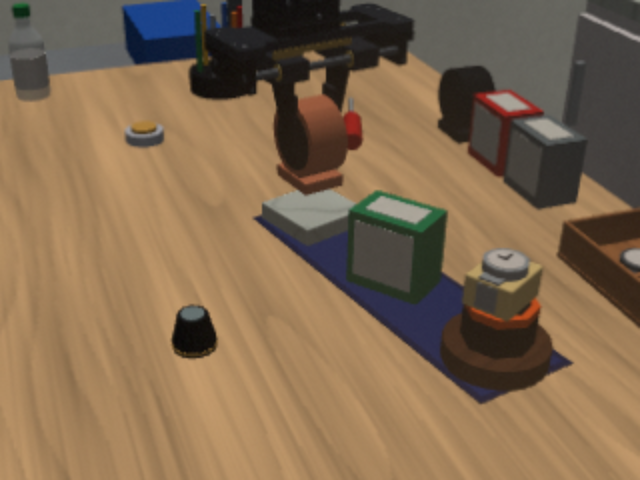

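The clock hangs upright at (310,140), above the marble plinth (310,213). I'll lower it with a 2 mm shift in x.

Call:
send_rows(increments=[0, 0, 0, 0.2, 0, -0.8, 0.3, 0, 0, 0, 0, 0, -1, 0.3, 0, 0, 0, 0, 0, -0.6, 0.3, 0, 0, 0, 0, 0, -0.3, 0.3, 0, 0, 0, 0, 0, 0, 0.3, 0, 0, 0, 0, 0, 0, 0.3])

```text
time: 25.58
position: [0.6042, 0.1755, 0.0781]
tool_rot: [0.629, 0.777, -0.0, -0.0]
ft_force: [0.7, 0.2, -1.8]
grip_width: 0.0397
grip_force: 29.9
```

Call:
send_rows(increments=[0, 0, 0, 0, 0, -0.15, 0.3, 0, 0, 0, 0, 0, -0.1, 0.3, 0, 0, 0, 0, 0, 0, 0.3, 0, 0, 0, 0, 0, 0, 0.3])

```text
time: 25.92
position: [0.6047, 0.1756, 0.0763]
tool_rot: [0.629, 0.777, 0.0, 0.0]
ft_force: [0.2, -0.2, -2.2]
grip_width: 0.0398
grip_force: 29.9
```

Call:
send_rows(increments=[0, 0, 0, 0, 0, -0.08, 0.3, 0, 0, 0, 0, 0, 0, 0.3, 0, 0, 0, 0, 0, 0, 0.5, 0, 0, 0, 0, 0, 0, 0.6, 0, 0, 0, 0, 0, 0, 0.8, 0, 0, 0, 0, 0, 0, 1, 0, 0, 0, 0, 0, 0, 1, 0, 0, 0, 0, 0, 1, 1, 0, 0, 0, 0, 0, 2, 1, 0, 0, 0, 0, 0, 3, 1, 0, 0, 0, 0, 0, 3, 1, 0, 0, 0, 0, 0, 3, 1, 0, 0, 0, -2, 2, 0, 1, 0, 0, 0, -2.5, 2.5, 0, 1, 0, 0, 0, -2.5, 2.5, 0, 1, 0, 0, 0, -2.5, 2.5, 0, 1, 0, 0, 0, -2.5, 2.5, 0, 1, 0, 0, 0, -2.5, 2.5, 0, 1, 0, 0, 0, -2.5, 2.5, 0, 1, 0, 0, 0, 0, 0, 0, 1])

```text
time: 27.58
position: [0.4291, 0.3489, 0.1959]
tool_rot: [0.627, 0.779, -0.001, -0.002]
ft_force: [0.6, -0.2, -0.1]
grip_width: 0.0869
grip_force: 0.0
```

Call:
send_rows(increments=[0, 0, 0, -1.5, 2.5, 0, 1, 0, 0, 0, -1.5, 2.5, 0, 1, 0, 0, 0, -1.5, 2.5, 0, 1, 0, 0, 0, -1.5, 2.5, 0, 1, 0, 0, 0, -1.5, 2.5, 0, 1, 0, 0, 0, -1.5, 2.5, 0, 1, 0, 0, 0, 0, 0, 0, 1, 0, 0, 0, 0, 0, 0, 1])

```text
time: 28.25
position: [0.3439, 0.4965, 0.1958]
tool_rot: [0.628, 0.778, 0.0, 0.0]
ft_force: [1.0, -0.1, -0.2]
grip_width: 0.0871
grip_force: 0.0
```

Run:
```python
from h import *
c=cam('top');save(c,'top3');P=cloud(c);v,u=np.mgrid[:480,:640]
def f(nm,uv,z,lo,hi):
    m=(abs(u-uv[0])<38)&(abs(v-uv[1])<48)&(P[...,2]>lo)&(P[...,2]<hi)
    k,l,st,ce=cv2.connectedComponentsWithStats(m.astype(np.uint8));i=1+st[1:,4].argmax()
    ct=max(cv2.findContours((l==i).astype(np.uint8),0,1)[0],key=cv2.contourArea)
    print(nm,cv2.minAreaRect((ray(c,ct.reshape(-1,2),z)[:,:2]*1000).astype(np.float32)),P[l==i].mean(0).round(4),P[l==i][:,2].max())
f('clock',(215,200),.106,.09,.13)
f('carton',(288,190),.076,.068,.085)
f('block',(356,170),.084,.077,.1)
f('blue',(494,210),.036,.029,.05)
f('loupe',(316,296),.032,.01,.05)
```

```text
clock ((602.36474609375, 174.0111541748047), (45.68503952026367, 62.542301177978516), 14.17900276184082) [0.6033 0.1751 0.1009] 0.1110858999723952
carton ((634.633056640625, 38.697872161865234), (52.53012466430664, 75.18143463134766), 36.65150833129883) [0.6349 0.0389 0.0757] 0.08221139291030591
block ((665.1143188476562, -93.9515380859375), (53.28888702392578, 43.52214050292969), 32.20213317871094) [ 0.6636 -0.0937  0.0881] 0.0978501109946878
blue ((574.2620239257812, -355.8919372558594), (57.769168853759766, 57.51311111450195), 81.7825698852539) [ 0.5742 -0.3563  0.036 ] 0.04309469315111156
loupe ((433.62353515625, 0.6115379333496094), (34.540252685546875, 35.383052825927734), 22.353271484375) [4.338e-01 4.000e-04 2.670e-02] 0.039799882579050504
```

View pics/top3.png

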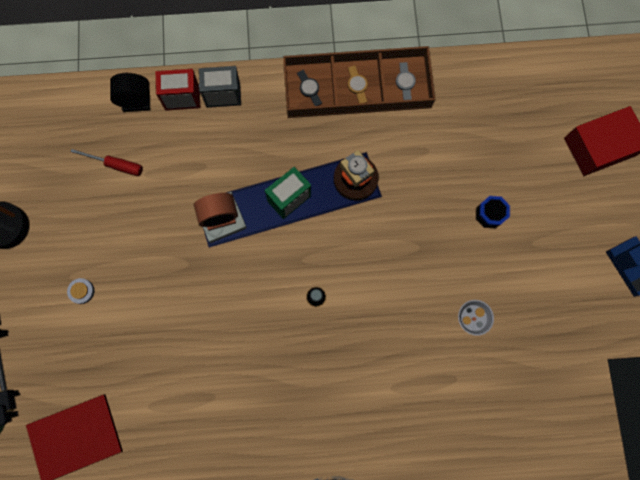

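The top view shows everything in place: clock (216,209), carton (288,191) and stack (356,170). The loupe and blue case are unmoved.

```bash
python3 -c "
from rig import robot;print(robot.hand_in())"
```

```text
the job is handed in; nothing more can be done
None
```

I placed all four pieces and handed the job in at about 28 s. By my last measurements each is upright and within about 3 mm of its target, and the blue-edged case and loupe have not moved; the hand-in gave no verdict.

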